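# Load the sample chamber and latch it shut

## Task

Lay the longer of the two mesh canisters in the sample chamber's open tray, lying along the tray and resting flat between its low side lips, and push the tray fully home. Then swing the latch's loop over so that its cross bar lies behind the keeper on the tray's front plate, and press the latch lever down over centre until it lies flat and stays there. Leave the shorter canister and the other things on the table where they are.

Things in the scene. Friction and masses are not known exactly. Their poses are not given: they have to be found in the camera images.
- chamber: the sample chamber, fixed: bare aluminium housing 200 mm long (x), 120 wide (y), 100 high, draw latch on top. Origin: centre of the underside. The tray comes out of its -x end. Yaw 1.27 to 1.87 rad, so that is roughly world -y. Tray, lever and loop all move in line with its x, in its plane y = 0
- tray (a joint): how far the tray is drawn out, m: 0 fully home, 0.165 at most; starts 0.15 to 0.165. Slides along the chamber's x, about 2 N of friction; any push on its front plate towards the chamber's +x drives it home
- tray_floor (a point): centre of the tray's floor (top of the 6 mm black rubber-faced floor, 18 mm above the table), axes as the chamber's, moves with the tray. The pocket is 146 mm long (x) and 66 mm wide (y), with lips 5 mm thick and 8 mm high at its sides and rear (76 mm over the lips), and the front plate at its -x end
- tray_front (a point): middle of the outer face of the tray's front plate, 56 mm above the table, moves with the tray, axes as the chamber's. The plate is 120 mm wide (y), 12 thick, from 12 to 100 mm above the table. From its top edge, in the middle, a tongue 18 mm wide and 10 thick juts out 34 mm; push beside it
- keeper (a point): seat of the loop's bar centre with the latch tight, 104 mm above the table, outside (-x of) the keeper; moves with the tray, axes as the chamber's. Keeper: steel plate 30 mm wide, 8 thick, leaning outwards 0.35 rad; its top is 22 mm above this point, its outer face there 3 mm further to -x. A tongue (top face 100 mm above the table) runs 32 mm out from here to carry the bar
- lever (a joint): latch lever angle, rad: 0 down flat, pointing to the chamber's +x; 1.57 straight up; up to 2.35 leaning towards the mouth. Starts 1.9 to 2.25. Stiff (0.09 N m): it stays where left until the loop is tight, then needs about 0.3 N m more, passes dead centre at about 0.42 rad and from 0.3 is drawn down by itself
- lever_hinge (a point): the lever's hinge point (axis along the chamber's y), 124 mm above the table, at the middle of the housing. The lever lies between two bracket cheeks 34 mm wide over all, 134 mm high
- lever_pad (a point): middle of the face of the lever's black grip pad that is on top when the lever is down; 89 mm from the hinge. The pad is 30 mm long, 32 wide (y), 8 thick; the lever is 104 mm long from hinge to tip
- loop (a joint): angle of the loop on the lever, rad: 4.45 folded back against its stop (as it starts), about 1.7 to 2.2 when hooked with the lever still up, about 0 when latched. The loop swings loosely on the lever (almost no friction) and falls to whichever side of upright it leans
- loop_pivot (a point): pivot of the loop on the lever, 20 mm from lever_hinge; the loop swings about it in the chamber's x-z plane
- loop_bar (a point): centre of the loop's cross bar (8 mm round, along the chamber's y, 57 mm over all), about 131 mm from loop_pivot; the loop's two 8 mm side rods stand 49 mm apart. Has about 12000 N/m of spring along the loop
- loop_tab (a point): grip point on the loop's pull tab, 38 mm beyond the bar on the line from loop_pivot through loop_bar (about 169 mm from the pivot). The tab is flat steel 24 mm wide (along the chamber's y), 6 thick, from 4 to 52 mm beyond the bar. At the start the loop leans back over the housing, the tab up to about 310 mm above the table
- canister: the longer mesh canister, 120 mm long: a steel mesh drum 50 mm across between two grey square end flanges 56 x 56 x 8 mm, about 0.3 kg, lying on the table. Its x axis runs along it; origin under its middle
- canister_mid (a point): centre of the longer canister: on the drum's axis, half way along, 28 mm above what it lies on
- short_canister: the shorter mesh canister, 80 mm long, otherwise alike (56 mm square flanges, 50 mm drum), lying beside; leave it alone. Origin under its middle
- jar: bystander: clear jar, 64 mm across, 75 high, upright; origin under its centre
- sieve: bystander: steel cup, 90 mm across, 60 high; origin under its centre
- bottle: bystander: white bottle, 66 mm across, 120 high; origin under its centre
- wrench: bystander: steel wrench lying flat, long axis x
- coupling: bystander: steel hose coupling, 60 mm across, 70 high, standing; origin under its centre
- brush: bystander: brush lying flat, long axis x

How it is judged:
By the outcome, as a careful person would: the job done as asked, in the order asked, and still so for the second after the job is handed in, with the robot touching nothing.
It also fails if it takes over 72 s, if anything falls off the work surface, if the arm or the gripper's body presses on something with over 40 N, if the wrist force passes 120 N, or if a joint passes its speed limit or range.

## Robot

A 6-joint arm with a two-finger parallel gripper is mounted at the origin on the work surface. World frame = base frame: x ahead of the robot, y to its left, z up, the work surface at z = 0. Lengths are in m, angles in rad, forces in N, time in s.
With the tool pointing down it reaches from about 0.275 to 0.75 m from the base axis. Payload 10.2 kg.
Tool frame: the origin (TCP) lies between the finger pads; the fingertips stand ahead of it and the grasp point (between the pads) lies 6 mm ahead of it (r.tip_reach is the z of the fingertips in the tool frame, in m); z points along the fingers, y is the line along which they close (so a half turn about z gives the same grasp; the last joint's range is limited). The gripper opens to 88 mm and grips with 3 to 60 N. Pads are 18 mm wide; open, the fingers measure 123 mm over their backs; the gripper's body (75 mm by 187 mm) begins 45 mm behind the grasp point.
Start: joints at [-1.429, 0.313, 1.498, -0, 1.331, -0.223], TCP at [0.187, -0.49, 0.264] pointing down, gripper open.
Joint ranges: [-2.94, 2.94], [-0.97, 2.17], [0.19, 2.56], [-1.23, 4.37], [0.02, 3.11], [-2.88, 2.88]. Speed limits (rad/s): [2.39, 2.39, 3.01, 3.14, 3.14, 3.14].

## Interface

Orientations are given as a 3x3 rotation matrix whose columns are the frame's x, y, z axes.
In Python, from station import r gives the robot as it stands. The module is installed in compiled form; this text tells all that it offers.
- The arm moves only by the tool send_rows, never from a script. Its argument "targets" is a list of rows, each a list of 6 numbers: the shift along the tool's x, y, z in mm, then the turn, a rotation vector about the tool's x, y, z in rad. In form: [[tx, ty, tz, wx, wy, wz], ...]. A call has 1 to 10 rows; each row is the pose to reach, as a shift and turn from the pose commanded when the call began, along the tool's axes at that moment; what a row does not reach only later rows make up. A row lasts 1/10 s, in which the tool goes at most 50 mm and 8.59 degrees, less where a joint would pass 70% of its speed; a pose out of reach is approached as far as the arm can. A call with a gripper value outside its range is refused whole. "jaw" is the finger opening in mm, from 0 to 88.1, set as the call begins (left out, the last holds). The fingers move at their own pace and stop on an object; the grip force is fixed at half the most. Time passes only in rows, so rows that repeat a pose let the fingers close. It gives the time, the measured TCP pose, the force, the opening and the grip force at its end, in the units of the state.
- r.observe(): the state, without advancing time (a new reading comes with each control period).
- r.grab_frame(name): name is "scene" or "top"; returns a dict with "image" (400x640x3 uint8, red, green, blue), "vertical_fov" (degrees; the focal length in pixels is half the picture's height over the tangent of half this angle, whatever the lens; pixels are square), "cx", "cy" (the principal point, pixels), "eye" and "orientation" of the camera in the world. Camera axes: x right, y up, looking along -z (the intrinsics and any distortion apply to the point x, -y, -z); pixel columns grow to the right and rows downward; lengths in m; the calibration is good to about 2 mm. A picture is of the moment at which its call begins. There is no depth.
- r.sign_off(): hands the job in; it is judged then, once.
Trained networks look in the newest picture that a camera, given by its name, has taken for a name from the list of things; names that differ only in an ending like _2 or _b are one class to them, and where a whole thing is asked for, a point or a joint stands for the part that bears it (a point fixed in the world has none). Each returns a list of dicts, best first, with "conf" (0 to 1); they miss things now and then, are a little off and sometimes report something else, mostly with a low value. They report only what shows in the picture. A call takes as long as a camera call.
- r.look_for(camera, name): "extent" ([left, top, width, height] in pixels, round what is visible of it).
- r.regions_of(camera, name): "pixels" (400x640 bool, what is visible of it) and "extent" ([left, top, width, height] in pixels, round what is visible of it).
The state is a dict: "time": time; "joint_positions": joint angles; "joint_velocities": joint speeds; "joint_efforts": joint torques, N m; "tool_pos": TCP position; "orientation": TCP orientation; "wrist_force": force on the tool from outside, world axes, zero at the start; "torque": the same for the moment, N m; "finger_gap": finger opening in m; "gripper_force": force on a finger pad.
Only numpy, scipy, OpenCV 4.12 (cv2) and the standard library are available. Lean on these libraries where they do the work, as an engineer would, in place of code of your own. Each camera call takes 0.05 s, during which the arm holds its last target. There are 200 camera calls.

## Working session

There is one attempt and no reset: what is moved stays moved. The work goes in short steps, Python scripts to look and compute and a tool call to move; the robot and the scene stay as the last step left them, time stands still between calls to the robot, and variables do not carry over. Pictures are saved under pics/ and viewed, at most 10 in all, crops included, and the job is handed in when it is done.

Besides the shell and the picture viewer there is one more tool, called by a JSON object that holds its "fn" and its "kwargs", one argument or row to a line. send_rows: Moves the arm, as the interface text tells. Its arguments: {"type":"object","properties":{"targets":{"type":"array","items":{"type":"array","items":{"type":"number"}}},"jaw":{"type":"number"}},"required":["targets"]}

```bash
mkdir -p pics; ls; python3 - <<'E'
from station import r
import cv2,numpy as np
s=r.observe();print(s['time'],s['tool_pos'],s['orientation'],r.tip_reach)
for c in("scene","top"):
    f=r.grab_frame(c);print(c,{k:v for k,v in f.items() if k!='image'})
    cv2.imwrite(f'pics/{c}0.png',f['image'][:,:,::-1])
    for n in("chamber","tray","lever","lever_pad","loop","loop_tab","keeper","canister","short_canister","jar","sieve","bottle","wrench","coupling","brush"):
        print(n,[(d['extent'],round(d['conf'],2)) for d in r.look_for(c,n)[:3]])
E
```

```text
pics
0.0 [ 0.18724872 -0.49024581  0.26316663] [[ 9.34214114e-01  3.56712714e-01 -1.70961869e-04]
 [ 3.56712644e-01 -9.34213338e-01  1.23663443e-03]
 [ 2.81408366e-04 -1.21626560e-03 -9.99999221e-01]] 0.025
scene {'vertical_fov': 53.16844268978809, 'cx': 326.12626207029507, 'cy': 198.2061782349863, 'eye': array([ 1.50992501, -0.11371287,  0.69204769]), 'orientation': array([[ 0.14827445, -0.51674838,  0.84319974],
       [ 0.98878193,  0.06192182, -0.13592639],
       [ 0.01802728,  0.85389508,  0.52013288]])}
chamber [([271.0, 127.0, 153.9, 114.9], 0.59), ([398.4, 171.4, 17.1, 22.6], 0.47), ([352.9, 128.8, 59.3, 59.7], 0.25)]
tray [([272.1, 195.8, 70.3, 48.2], 0.82), ([352.7, 129.9, 61.1, 56.0], 0.53)]
lever [([353.9, 127.7, 56.7, 59.4], 0.74), ([272.7, 198.6, 69.5, 43.9], 0.66)]
lever_pad [([370.2, 129.4, 42.3, 57.7], 0.76), ([270.8, 193.7, 74.4, 51.4], 0.64)]
loop [([391.5, 127.1, 22.7, 40.6], 0.63)]
loop_tab [([392.6, 128.8, 22.7, 24.7], 0.59), ([351.4, 127.2, 61.0, 59.9], 0.24)]
keeper [([273.5, 194.7, 69.5, 47.4], 0.62), ([175.3, 220.3, 51.0, 26.0], 0.27)]
canister [([255.5, 19
[... 1110 characters left out ...]
]
loop_tab [([218.8, 192.8, 24.7, 23.1], 0.76), ([217.8, 191.3, 71.5, 27.9], 0.27)]
keeper [([306.5, 176.9, 71.1, 50.1], 0.8), ([218.2, 187.7, 67.5, 27.6], 0.16)]
canister [([423.4, 185.9, 42.1, 22.3], 0.94), ([309.1, 177.1, 69.6, 44.3], 0.5)]
short_canister [([423.3, 234.3, 31.0, 24.5], 0.84), ([304.9, 175.6, 73.7, 52.0], 0.63)]
jar [([294.5, 261.6, 25.3, 27.6], 0.77)]
sieve [([196.8, 259.3, 29.9, 39.1], 0.62), ([308.8, 175.6, 68.3, 47.2], 0.61)]
bottle [([159.8, 218.6, 30.9, 26.0], 0.79)]
wrench [([338.3, 258.8, 54.6, 18.5], 0.83), ([220.8, 190.6, 48.8, 23.9], 0.65)]
coupling [([347.1, 119.6, 18.6, 29.0], 0.82), ([217.1, 187.1, 70.2, 26.8], 0.27)]
brush [([248.5, 129.7, 70.9, 19.4], 0.81)]
```

```bash
python3 - <<'E'
import cv2
a=cv2.imread('pics/scene0.png')[110:300,160:480];b=cv2.imread('pics/top0.png')[110:300,150:480]
cv2.imwrite('pics/s0.png',cv2.resize(a,(800,475),interpolation=cv2.INTER_CUBIC))
cv2.imwrite('pics/t0.png',cv2.resize(b,(800,461),interpolation=cv2.INTER_CUBIC))
E
```

```text
(no output)
```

View pics/s0.png

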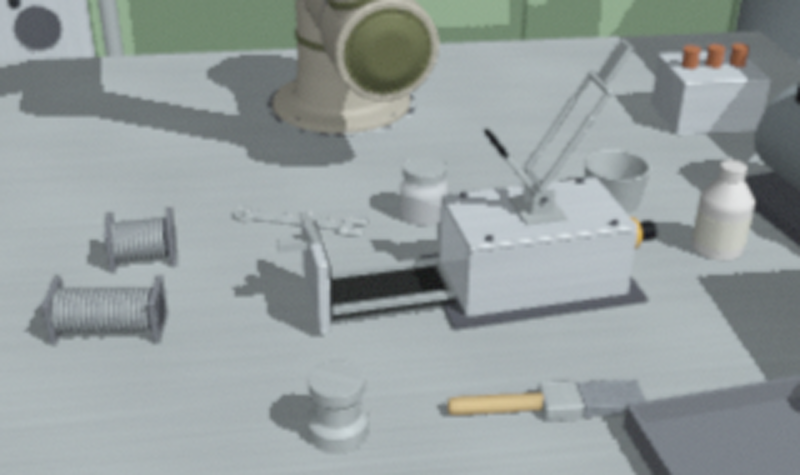

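View pics/t0.png

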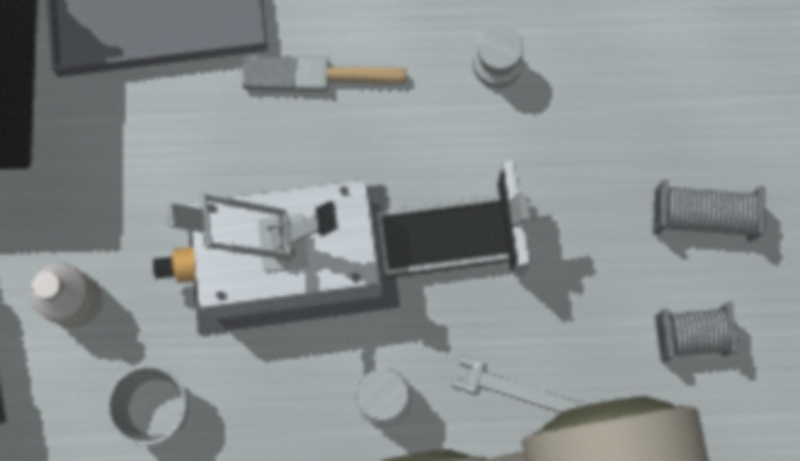

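```bash
cat > h.py <<'E'
from station import r
import numpy as np, cv2
from scipy.optimize import least_squares
def proj(f,P):
    q=(np.atleast_2d(P)-f['eye'])@f['orientation']
    F=200/np.tan(np.radians(f['vertical_fov'])/2)
    return np.c_[f['cx']-F*q[:,0]/q[:,2], f['cy']+F*q[:,1]/q[:,2]]
def tf(x,y,yaw,P):
    P=np.atleast_2d(P).astype(float);c,s=np.cos(yaw),np.sin(yaw)
    return np.c_[x+c*P[:,0]-s*P[:,1],y+s*P[:,0]+c*P[:,1],P[:,2]]
def box(L,W,z0,z1): return np.array([[a*L/2,b*W/2,z] for a in(-1,1) for b in(-1,1) for z in(z0,z1)])
E
cat > fit.py <<'E'
from h import *
S=r.grab_frame('scene'); T=r.grab_frame('top')
us=lambda p:np.array(p)/2.5+[160,110]-.3
ut=lambda p:np.array(p)*.4125+[150,110]-.3
# chamber: (chamber-point, tray?, view, click)
obs=[([-.1,-.06,.1],0,T,ut([366,181])),([-.1,.06,.1],0,T,ut([381,290])),([.1,.06,.1],0,T,ut([198,306])),
([-.1,.06,.1],0,S,us([440,203])),([.1,.06,.1],0,S,us([601,182])),([.1,-.06,.1],0,S,us([632,232])),([-.1,-.06,.1],0,S,us([457,252])),
([-.112,-.06,.1],1,T,ut([513,163])),([-.112,.06,.1],1,T,ut([526,265])),([-.112,-.06,.012],1,S,us([320,333])),([-.112,-.06,.1],1,S,us([318,262]))]
def res(p):
    out=[]
    for P,t,f,c in obs:
        P=np.array(P,float); P[0]-=t*p[3]
        out.append(proj(f,tf(*p[:3],P))[0]-c)
    return np.array(out)
o=least_squares(lambda p:res(p).ravel(),[.36,.17,1.6,.155],loss='soft_l1')
print('chamber',o.x.round(4));print(res(o.x).round(1).tolist())
for n,L in(('canister',.12),('short_canister',.08)):
    ms=[]
    for f,c in((S,'scene'),(T,'top')):
        ds=r.regions_of(c,n)
        for d in ds[:3]: print(n,c,d['extent'],round(d['conf'],2),d['pixels'].sum())
        ms.append((f,ds))
    # choose by known location (scene left of x=235, top right of x=400)
    sel=[(f,[d for d in ds if (d['extent'][0]<235 if i==0 else d['extent'][0]>400)]) for i,(f,ds) in enumerate(ms)]
    sel=[(f,d[0]['pixels'].astype(np.float32)) for f,d in sel if d]
    B=np.vstack([box(.008,.056,0,.056)+[s*(L/2-.004),0,0] for s in(-1,1)])
    a=np.linspace(0,2*np.pi,24,endpoint=False);D=np.array([[s*(L/2-.008),.025*np.cos(t),.028+.025*np.sin(t)] for s in(-1,1) for t in a])
    def cost(p):
        c=0
        for f,m in sel:
            im=np.zeros((400,640),np.uint8)
            for Q in(B[:8],B[8:],D):
                h=cv2.convexHull(((proj(f,tf(*p,Q))+.0)*16).round().astype(np.int32));cv2.fillConvexPoly(im,h,1,cv2.LINE_8,4)
            c+=np.abs(im-m).sum()/m.sum()
        return c
    from scipy.optimize import differential_evolution
    x0=.37 if L>.1 else .26
    q=differential_evolution(cost,[(x0-.08,x0+.08),(-.45,-.2),(1.1,2.1)],seed=1,maxiter=60)
    print(n,q.x.round(4),q.fun,len(sel))
E
python3 fit.py
```

```text
chamber [0.5427 0.1822 1.6525 0.152 ]
[[1.0, -0.9], [-0.7, -2.8], [0.7, -1.2], [-0.4, -3.7], [-2.0, -1.6], [1.6, -1.6], [3.7, -1.9], [-0.2, 0.1], [0.0, 0.8], [0.0, -1.1], [-0.3, 0.8]]
canister scene [175.4, 219.7, 47.5, 26.9] 0.96 892
canister top [419.2, 185.5, 45.9, 20.8] 0.62 824
canister [ 0.303  -0.2126  1.5123] 3.9258782863616943 2
short_canister scene [202.1, 195.4, 28.3, 21.5] 0.69 441
short_canister [ 0.1865 -0.2053  1.6113] 1.8934240341186523 1
```

```bash
sed -i 's/x0=.37 if L>.1 else .26/x0=.5 if L>.1 else .4/; s/(x0-.08,x0+.08),(-.45,-.2)/(x0-.2,x0+.2),(-.5,-.1)/' fit.py
cat >> fit.py <<'E'
    if L>.1: can=q.x
def over(f,p,can,crop,name,k):
    im=cv2.resize(f['image'][:,:,::-1][crop[1]:crop[1]+190,crop[0]:crop[0]+crop[2]],None,fx=k,fy=k,interpolation=cv2.INTER_CUBIC).copy()
    d=p[3]
    def wire(V,col):
        v=((proj(f,V)+.5-crop[:2])*k).astype(int)
        for i in range(8):
            for j in(1,2,4):
                if i^j>i: cv2.line(im,tuple(map(int,v[i])),tuple(map(int,v[i^j])),col,1)
    wire(tf(*p[:3],box(.2,.12,0,.1)),(0,0,255))
    wire(tf(*p[:3],box(.012,.12,.012,.1)-[.106+d,0,0]),(255,0,0))
    wire(tf(*p[:3],box(.146,.066,.018,.026)-[.027+d,0,0]),(0,255,255))
    wire(tf(*can,box(.12,.056,0,.056)),(0,200,0))
    cv2.imwrite(name,im)
import sys
over(S,o.x,can,(160,110,320),'pics/os.png',2.5);over(T,o.x,can,(150,110,330),'pics/ot.png',2.42)
a=cv2.imread('pics/os.png');b=cv2.imread('pics/ot.png')
E
python3 fit.py
```

```text
chamber [0.5427 0.1822 1.6525 0.152 ]
[[1.0, -0.9], [-0.7, -2.8], [0.7, -1.2], [-0.4, -3.7], [-2.0, -1.6], [1.6, -1.6], [3.7, -1.9], [-0.2, 0.1], [0.0, 0.8], [0.0, -1.1], [-0.3, 0.8]]
canister scene [175.8, 216.2, 48.9, 30.9] 0.97 883
canister top [417.6, 183.7, 49.9, 27.1] 0.72 891
canister [ 0.5793 -0.309   1.4605] 0.26888489723205566 2
short_canister scene [200.7, 194.5, 28.2, 20.6] 0.88 470
short_canister scene [396.3, 173.6, 20.1, 22.6] 0.29 466
short_canister top [421.6, 234.3, 32.8, 25.6] 0.65 548
short_canister [ 0.4337 -0.2815  1.6981] 0.4332815706729889 2
```

View pics/os.png

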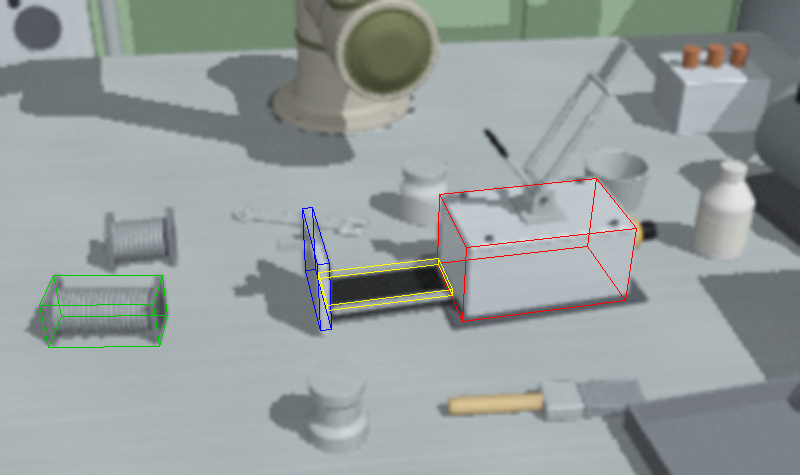

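View pics/ot.png

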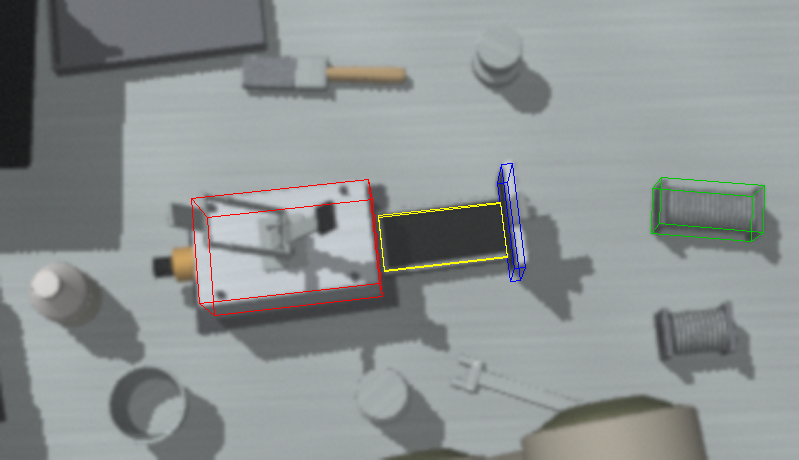

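```bash
cat > f2.py <<'E'
from h import *
S=r.grab_frame('scene'); T=r.grab_frame('top')
us=lambda p:np.array(p)/2.5+[160,110]-.3
ut=lambda p:np.array(p)*.4125+[150,110]-.3
hs=[([-.1,-.06],T,ut([366,181])),([-.1,.06],T,ut([381,290])),([.1,.06],T,ut([198,306])),
([-.1,.06],S,us([440,203])),([.1,.06],S,us([601,182])),([.1,-.06],S,us([632,232])),([-.1,-.06],S,us([457,252]))]
for views in ('ST','S','T'):
  for hfree in(0,1):
    use=[o for o in hs if ('S' if o[1] is S else 'T') in views]
    if len(views)==1 and hfree: continue
    g=lambda p:np.array([proj(f,tf(*p[:3],[*P,p[3] if hfree else .1]))[0]-c for P,f,c in use])
    o=least_squares(lambda p:g(p).ravel(),[.54,.18,1.65,.1]);print(views,hfree,o.x.round(4),g(o.x).round(1).tolist())
# triangulate corners and plate pts
def ray(f,u):
    F=200/np.tan(np.radians(f['vertical_fov'])/2)
    d=f['orientation']@np.array([(u[0]-f['cx'])/F,-(u[1]-f['cy'])/F,-1]);return f['eye'],d/np.linalg.norm(d)
def tri(us_,ut_):
    A=[];b=[]
    for e,d in(ray(S,us(us_)),ray(T,ut(ut_))):
        M=np.eye(3)-d@d if 0 else np.eye(3)-np.outer(d,d);A.append(M);b.append(M@e)
    x=np.linalg.lstsq(np.vstack(A),np.hstack(b),rcond=None)[0];return x.round(4),(np.hstack(b)-np.vstack(A)@x).round(4)
for n,a,b in(('-x-y',[457,252],[366,181]),('-x+y',[440,203],[381,290]),('+x+y',[601,182],[198,306]),('plate near top',[318,262],[513,163]),('tabend',[627,43],[172,216]),('bar mid',[598,84],[208,223]),('levertip',[488,131],[333,216])):
    print(n,*tri(a,b))
E
python3 f2.py
```

```text
ST 0 [0.5427 0.181  1.6264 0.1   ] [[2.1, -0.0], [-0.7, -1.8], [0.5, -2.1], [-0.5, -4.1], [-1.6, -1.3], [1.0, -1.0], [2.4, -2.3]]
ST 1 [0.5405 0.1822 1.6317 0.0914] [[1.7, 1.4], [-0.9, -0.7], [0.7, -0.6], [-0.3, -1.9], [-1.9, 0.7], [0.8, 1.0], [2.8, -0.1]]
S 0 [0.5544 0.1768 1.6094 0.1   ] [[-1.0, -2.4], [-1.3, 0.9], [0.8, 1.6], [1.2, -0.2]]
T 0 [0.5384 0.1831 1.6505 0.1   ] [[0.8, 0.8], [-1.0, -1.1], [0.3, 0.4]]
-x-y [0.6089 0.0843 0.0933] [-0.001  -0.0063 -0.0005  0.001   0.0063  0.0005]
-x+y [0.4862 0.0783 0.0844] [ 0.0003  0.0017  0.0001 -0.0003 -0.0017 -0.0001]
+x+y [0.4734 0.2823 0.0928] [ 0.0006  0.0022  0.0005 -0.0006 -0.0022 -0.0005]
plate near top [ 0.6237 -0.0758  0.1024] [ 0.      0.0006 -0.     -0.     -0.0006  0.    ]
tabend [0.5305 0.2701 0.2975] [ 0.0004  0.0014  0.0004 -0.0004 -0.0014 -0.0004]
bar mid [0.5323 0.2428 0.2517] [ 0.0002  0.0009  0.0002 -0.0002 -0.0009 -0.0002]
levertip [0.5452 0.12   0.2074] [-0.0001 -0.0003 -0.      0.0001  0.0003  0.    ]
```

```bash
cat > go.py <<'E'
from h import *
from scipy.spatial.transform import Rotation as Ro
C=np.array([.539,.183]);YAW=1.655
def ch(x,y,z): return tf(*C,YAW,[x,y,z])[0]
def plan(pos,ang=None,R0=None,p0=None):
    s=r.observe();R=np.array(s['orientation']) if R0 is None else R0;p=np.array(s['tool_pos']) if p0 is None else p0
    if ang is None: W=R
    else:
        y=np.array([np.cos(ang),np.sin(ang),0]);z=np.array([0,0,-1.]);W=np.c_[np.cross(y,z),y,z]
    return (R.T@(np.array(pos)-p)*1000).round(1).tolist()+Ro.from_matrix(R.T@W).as_rotvec().round(3).tolist()
def st():
    s=r.observe();print('t',round(s['time'],2),'tcp',np.round(s['tool_pos'],4),'F',np.round(s['wrist_force'],1),'gap',round(s['finger_gap'],4),'gf',round(s['gripper_force'],1),'J',np.round(s['joint_positions'],2))
E
python3 - <<'E'
from go import *
st()
print(plan([.579,-.309,.16],-.110)); print(plan([.579,-.309,.04],-.110))
E
```

```text
t 2.3 tcp [ 0.1873 -0.4905  0.2637] F [-0.   0.1  0.8] gap 0.0878 gf 0.0 J [-1.43  0.31  1.5  -0.    1.33 -0.22]
[430.7, -29.8, 103.7, -0.0, -0.0, -1.096]
[430.7, -29.8, 223.7, -0.0, -0.0, -1.096]
```

{"fn": "send_rows", "kwargs": {
  "targets": [
    [431, -30, 104, 0, 0, -1.096],
    [431, -30, 104, 0, 0, -1.096],
    [431, -30, 104, 0, 0, -1.096],
    [431, -30, 104, 0, 0, -1.096],
    [431, -30, 104, 0, 0, -1.096],
    [431, -30, 104, 0, 0, -1.096],
    [431, -30, 104, 0, 0, -1.096],
    [431, -30, 104, 0, 0, -1.096],
    [431, -30, 104, 0, 0, -1.096],
    [431, -30, 104, 0, 0, -1.096]
  ],
  "jaw": 88
}}

```text
time: 3.3
tool_pos: [0.5822, -0.3053, 0.1573]
orientation: [[0.105, 0.994, -0.001], [0.994, -0.105, 0.002], [0.002, -0.002, -1.0]]
wrist_force: [-1.0, -1.2, 0.4]
finger_gap: 0.0881
gripper_force: 0.0
```

{"fn": "send_rows", "kwargs": {
  "targets": [
    [0, 0, 30, 0, 0, 0],
    [0, 0, 60, 0, 0, 0],
    [0, 0, 90, 0, 0, 0],
    [0, 0, 105, 0, 0, 0],
    [0, 0, 120, 0, 0, 0],
    [0, 0, 120, 0, 0, 0]
  ]
}}

```text
time: 3.9
tool_pos: [0.5786, -0.3086, 0.0385]
orientation: [[0.11, 0.994, -0.002], [0.994, -0.11, 0.001], [0.001, -0.002, -1.0]]
wrist_force: [0.6, -0.2, 0.0]
finger_gap: 0.0881
gripper_force: 0.0
```

{"fn": "send_rows", "kwargs": {
  "targets": [
    [0, 0, 0, 0, 0, 0],
    [0, 0, 0, 0, 0, 0],
    [0, 0, 0, 0, 0, 0],
    [0, 0, 0, 0, 0, 0],
    [0, 0, 0, 0, 0, 0],
    [0, 0, 0, 0, 0, 0]
  ],
  "jaw": 35
}}

```text
time: 4.5
tool_pos: [0.5791, -0.3087, 0.04]
orientation: [[0.11, 0.994, -0.0], [0.994, -0.11, 0.0], [-0.0, -0.0, -1.0]]
wrist_force: [-2.9, 0.9, 3.5]
finger_gap: 0.0481
gripper_force: 30.0
```

```bash
python3 - <<'E'
from go import *
print(plan([.5555,.0035,.20],YAW-np.pi/2))
E
```

```text
[307.7, -57.8, -160.0, -0.0, -0.0, -0.194]
```

{"fn": "send_rows", "kwargs": {
  "targets": [
    [0, 0, -30, 0, 0, 0],
    [0, 0, -70, 0, 0, 0],
    [0, 0, -120, 0, 0, 0],
    [0, 0, -160, 0, 0, 0],
    [0, 0, -160, 0, 0, 0]
  ]
}}

```text
time: 5.0
tool_pos: [0.5807, -0.3096, 0.2057]
orientation: [[0.11, 0.994, 0.008], [0.994, -0.11, -0.006], [-0.005, 0.009, -1.0]]
wrist_force: [-1.0, 0.5, -2.6]
finger_gap: 0.0485
gripper_force: 30.0
```

{"fn": "send_rows", "kwargs": {
  "targets": [
    [40, -8, 0, 0, 0, -0.03],
    [80, -16, 0, 0, 0, -0.06],
    [120, -23, 0, 0, 0, -0.09],
    [160, -30, 0, 0, 0, -0.12],
    [200, -38, 0, 0, 0, -0.15],
    [240, -46, 0, 0, 0, -0.18],
    [280, -53, 0, 0, 0, -0.194],
    [308, -58, 0, 0, 0, -0.194],
    [308, -58, 0, 0, 0, -0.194],
    [308, -58, 0, 0, 0, -0.194]
  ]
}}

```text
time: 6.0
tool_pos: [0.555, 0.0041, 0.1986]
orientation: [[-0.085, 0.996, -0.002], [0.996, 0.085, 0.0], [0.0, -0.002, -1.0]]
wrist_force: [0.7, 0.2, -3.5]
finger_gap: 0.0484
gripper_force: 30.0
```

```bash
python3 - <<'E'
from go import *
st()
S=r.grab_frame('scene');T=r.grab_frame('top')
a=cv2.resize(S['image'][90:260,250:430,::-1],None,fx=2.2,fy=2.2,interpolation=cv2.INTER_CUBIC)
b=cv2.resize(T['image'][120:290,220:400,::-1],None,fx=2.2,fy=2.2,interpolation=cv2.INTER_CUBIC)
cv2.imwrite('pics/c1.png',np.hstack([a,b]))
E
```

```text
t 6.0 tcp [0.555  0.0041 0.1986] F [ 0.7  0.2 -3.5] gap 0.0484 gf 30.0 J [-0.2   0.44  1.5  -0.    1.21 -0.29]
```

View pics/c1.png

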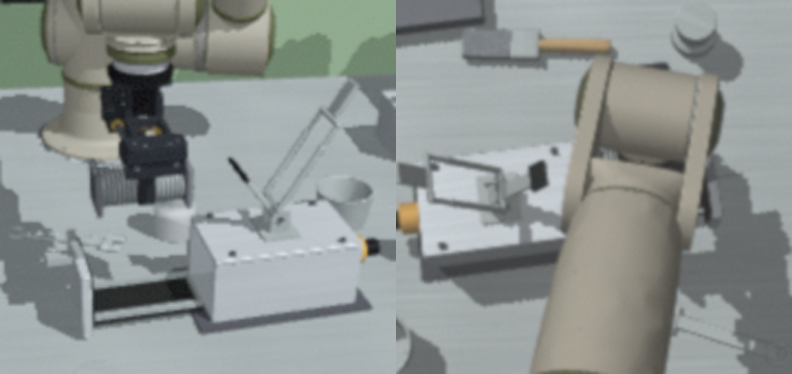

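{"fn": "send_rows", "kwargs": {
  "targets": [
    [0, 0, 30, 0, 0, 0],
    [0, 0, 60, 0, 0, 0],
    [0, 0, 90, 0, 0, 0],
    [0, 0, 110, 0, 0, 0],
    [0, 0, 122, 0, 0, 0],
    [0, 0, 130, 0, 0, 0],
    [0, 0, 136, 0, 0, 0],
    [0, 0, 140, 0, 0, 0],
    [0, 0, 141, 0, 0, 0],
    [0, 0, 141, 0, 0, 0]
  ]
}}

```text
time: 7.1
tool_pos: [0.5556, 0.0038, 0.0591]
orientation: [[-0.084, 0.996, 0.001], [0.996, 0.084, -0.0], [-0.0, 0.001, -1.0]]
wrist_force: [-0.7, 0.5, -3.7]
finger_gap: 0.0485
gripper_force: 30.0
```

```bash
python3 - <<'E'
from go import *
st()
S=r.grab_frame('scene')
a=cv2.resize(S['image'][130:260,240:430,::-1],None,fx=4,fy=4,interpolation=cv2.INTER_CUBIC)
cv2.imwrite('pics/c2.png',a)
E
```

```text
t 7.1 tcp [0.5556 0.0038 0.0591] F [-0.7  0.5 -3.7] gap 0.0485 gf 30.0 J [-0.2   0.62  1.62 -0.    0.9  -0.29]
```

View pics/c2.png

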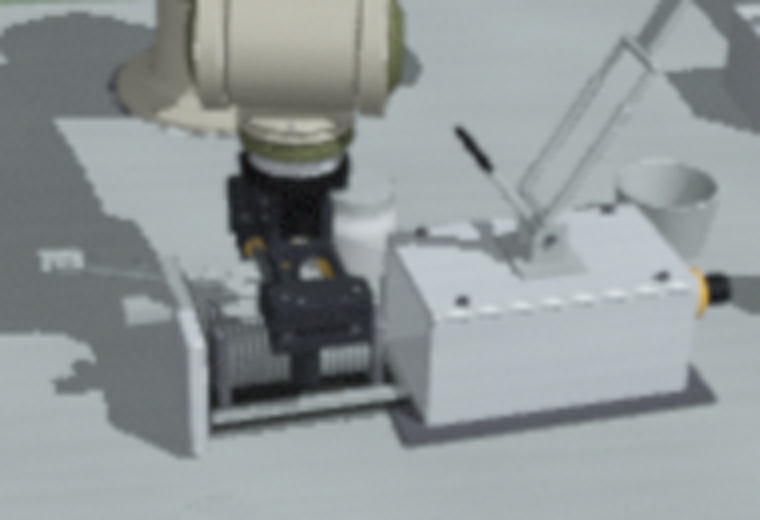

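{"fn": "send_rows", "kwargs": {
  "targets": [
    [0, 0, 1, 0, 0, 0],
    [0, 0, 2, 0, 0, 0],
    [0, 0, 2, 0, 0, 0]
  ]
}}

```text
time: 7.45
tool_pos: [0.5557, 0.0038, 0.058]
orientation: [[-0.084, 0.996, 0.001], [0.996, 0.084, -0.0], [-0.0, 0.001, -1.0]]
wrist_force: [-2.8, 0.2, 7.1]
finger_gap: 0.0483
gripper_force: 30.0
```

{"fn": "send_rows", "kwargs": {
  "targets": [
    [0, 0, 0, 0, 0, 0],
    [0, 0, 0, 0, 0, 0],
    [0, 0, 0, 0, 0, 0],
    [0, 0, 0, 0, 0, 0],
    [0, 0, 0, 0, 0, 0]
  ],
  "jaw": 80
}}

```text
time: 7.95
tool_pos: [0.5554, 0.0038, 0.0567]
orientation: [[-0.084, 0.996, 0.0], [0.996, 0.084, 0.0], [0.0, 0.0, -1.0]]
wrist_force: [0.3, 1.1, -0.2]
finger_gap: 0.0799
gripper_force: 0.0
```

{"fn": "send_rows", "kwargs": {
  "targets": [
    [0, 0, -20, 0, 0, 0],
    [0, 0, -60, 0, 0, 0],
    [0, 0, -110, 0, 0, 0],
    [0, 0, -140, 0, 0, 0],
    [-50, 0, -140, 0, 0, 0],
    [-100, 0, -140, 0, 0, 0],
    [-140, 0, -140, 0, 0, 0],
    [-140, 0, -140, 0, 0, 0],
    [-140, 0, -140, 0, 0, 0]
  ]
}}

```text
time: 8.85
tool_pos: [0.5669, -0.1359, 0.1964]
orientation: [[-0.083, 0.997, -0.001], [0.997, 0.083, 0.001], [0.001, -0.0, -1.0]]
wrist_force: [-0.4, -0.2, 1.4]
finger_gap: 0.0798
gripper_force: 0.0
```

```bash
python3 - <<'E'
from go import *
st()
S=r.grab_frame('scene');T=r.grab_frame('top')
a=cv2.resize(S['image'][120:260,240:420,::-1],None,fx=2.2,fy=2.2,interpolation=cv2.INTER_CUBIC)
b=cv2.resize(T['image'][150:290,260:440,::-1],None,fx=2.2,fy=2.2,interpolation=cv2.INTER_CUBIC)
cv2.imwrite('pics/c3.png',np.hstack([a,b]))
E
```

```text
t 8.85 tcp [ 0.5669 -0.1359  0.1964] F [-0.4 -0.2  1.4] gap 0.0798 gf 0.0 J [-0.44  0.5   1.41  0.    1.24 -0.52]
```

View pics/c3.png

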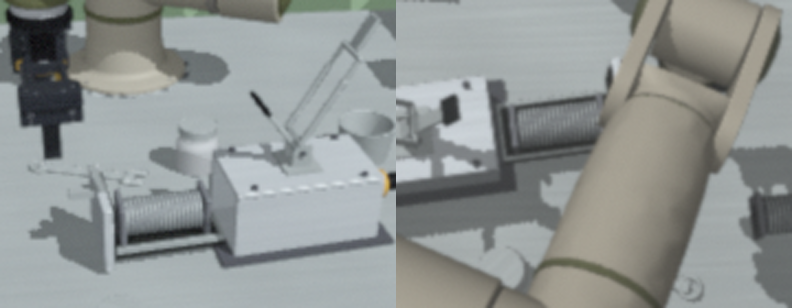

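```bash
python3 - <<'E'
from go import *
a=YAW-np.pi/2
p1=ch(-.32,0,.103);p2=ch(-.29,0,.103)
print(plan(p1,a),plan(p2,a),p1,p2)
E
```

```text
[-1.3, -1.3, 93.7, -0.0, -0.0, 0.001] [28.7, -1.2, 93.7, -0.0, -0.0, 0.001] [ 0.56591335 -0.13586623  0.103     ] [ 0.56339022 -0.10597252  0.103     ]
```

{"fn": "send_rows", "kwargs": {
  "targets": [
    [0, -1, 30, 0, 0, 0],
    [0, -1, 60, 0, 0, 0],
    [0, -1, 94, 0, 0, 0],
    [0, -1, 94, 0, 0, 0],
    [15, -1, 94, 0, 0, 0],
    [29, -1, 94, 0, 0, 0],
    [29, -1, 94, 0, 0, 0]
  ],
  "jaw": 60
}}

```text
time: 9.65
tool_pos: [0.5641, -0.1046, 0.1044]
orientation: [[-0.087, 0.996, 0.002], [0.996, 0.087, -0.001], [-0.001, 0.002, -1.0]]
wrist_force: [0.4, 0.4, -0.1]
finger_gap: 0.0601
gripper_force: 0.0
```

{"fn": "send_rows", "kwargs": {
  "targets": [
    [5, 0, 0, 0, 0, 0],
    [10, 0, 0, 0, 0, 0],
    [15, 0, 0, 0, 0, 0],
    [22, 0, 0, 0, 0, 0],
    [32, 0, 0, 0, 0, 0],
    [44, 0, 0, 0, 0, 0],
    [56, 0, 0, 0, 0, 0],
    [68, 0, 0, 0, 0, 0],
    [80, 0, 0, 0, 0, 0],
    [90, 0, 0, 0, 0, 0]
  ]
}}

```text
time: 10.65
tool_pos: [0.5558, -0.0158, 0.1025]
orientation: [[-0.084, 0.996, -0.001], [0.996, 0.084, 0.0], [0.0, -0.001, -1.0]]
wrist_force: [-2.3, -2.2, -1.0]
finger_gap: 0.0601
gripper_force: 1.5
```

{"fn": "send_rows", "kwargs": {
  "targets": [
    [12, 0, 0, 0, 0, 0],
    [24, 0, 0, 0, 0, 0],
    [36, 0, 0, 0, 0, 0],
    [46, 0, 0, 0, 0, 0],
    [56, 0, 0, 0, 0, 0],
    [62, 0, 0, 0, 0, 0],
    [67, 0, 0, 0, 0, 0],
    [71, 0, 0, 0, 0, 0],
    [74, 0, 0, 0, 0, 0],
    [74, 0, 0, 0, 0, 0]
  ]
}}

```text
time: 11.65
tool_pos: [0.5501, 0.057, 0.1028]
orientation: [[-0.084, 0.996, 0.001], [0.996, 0.084, 0.001], [0.001, 0.001, -1.0]]
wrist_force: [-0.5, 0.0, -0.6]
finger_gap: 0.0601
gripper_force: 0.0
```

{"fn": "send_rows", "kwargs": {
  "targets": [
    [2, 0, 0, 0, 0, 0],
    [4, 0, 0, 0, 0, 0],
    [6, 0, 0, 0, 0, 0],
    [8, 0, 0, 0, 0, 0],
    [8, 0, 0, 0, 0, 0]
  ]
}}

```text
time: 12.15
tool_pos: [0.5497, 0.0623, 0.1029]
orientation: [[-0.086, 0.996, 0.001], [0.996, 0.086, -0.005], [-0.005, 0.0, -1.0]]
wrist_force: [-0.6, -17.0, -1.1]
finger_gap: 0.0598
gripper_force: 8.5
```

```bash
python3 - <<'E'
from go import *
a=YAW-np.pi/2;st()
for q in((-.17,.103),(-.17,.38),(.16,.38),(.125,.287)): print(plan(ch(q[0],0,q[1]),a))
E
```

```text
t 12.15 tcp [0.5497 0.0623 0.1029] F [ -0.6 -17.   -1.1] gap 0.0598 gf 8.5 J [-0.1   0.55  1.6  -0.01  0.99 -0.18]
[-48.8, -0.6, 0.2, 0.0, 0.005, 0.002]
[-50.2, -0.5, -276.8, 0.0, 0.005, 0.002]
[279.8, 0.1, -278.5, 0.0, 0.005, 0.002]
[245.3, -0.0, -185.3, 0.0, 0.005, 0.002]
```

{"fn": "send_rows", "kwargs": {
  "targets": [
    [-20, 0, 0, 0, 0, 0],
    [-51, 0, 0, 0, 0, 0],
    [-51, 0, -45, 0, 0, 0],
    [-51, 0, -90, 0, 0, 0],
    [-51, 0, -135, 0, 0, 0],
    [-51, 0, -180, 0, 0, 0],
    [-51, 0, -225, 0, 0, 0],
    [-51, 0, -277, 0, 0, 0],
    [-51, 0, -277, 0, 0, 0],
    [-51, 0, -277, 0, 0, 0]
  ],
  "jaw": 0
}}

```text
time: 13.15
tool_pos: [0.5536, 0.014, 0.3802]
orientation: [[-0.084, 0.996, 0.002], [0.996, 0.084, 0.0], [0.0, 0.002, -1.0]]
wrist_force: [0.3, 0.0, -1.4]
finger_gap: 0.0001
gripper_force: 0.0
```

{"fn": "send_rows", "kwargs": {
  "targets": [
    [40, 0, 0, 0, 0, 0],
    [80, 0, 0, 0, 0, 0],
    [120, 0, 0, 0, 0, 0],
    [160, 0, 0, 0, 0, 0],
    [200, 0, 0, 0, 0, 0],
    [240, 0, 0, 0, 0, 0],
    [280, 0, 0, 0, 0, 0],
    [330, 0, 0, 0, 0, 0],
    [330, 0, 0, 0, 0, 0],
    [330, 0, 0, 0, 0, 0]
  ]
}}

```text
time: 14.15
tool_pos: [0.5255, 0.3432, 0.3775]
orientation: [[-0.086, 0.996, -0.003], [0.996, 0.086, -0.001], [-0.001, -0.003, -1.0]]
wrist_force: [0.5, 0.9, 0.3]
finger_gap: 0.0002
gripper_force: 0.0
```

```bash
python3 - <<'E'
from go import *
a=YAW-np.pi/2;st()
print(plan(ch(.145,0,.287),a),plan(ch(.125,0,.287),a))
E
```

```text
t 14.15 tcp [0.5255 0.3432 0.3775] F [0.5 0.9 0.3] gap 0.0002 gf 0.0 J [ 0.39  0.52  0.91 -0.    1.72  0.31]
[-15.7, 0.3, 90.5, -0.003, 0.001, 0.001] [-35.7, 0.2, 90.5, -0.003, 0.001, 0.001]
```

{"fn": "send_rows", "kwargs": {
  "targets": [
    [0, 0, 40, 0, 0, 0],
    [0, 0, 80, 0, 0, 0],
    [-15, 0, 93, 0, 0, 0],
    [-35, 0, 93, 0, 0, 0],
    [-50, 0, 93, 0, 0, 0],
    [-60, 0, 93, 0, 0, 0],
    [-70, 0, 92, 0, 0, 0],
    [-80, 0, 91, 0, 0, 0],
    [-90, 0, 90, 0, 0, 0],
    [-100, 0, 88, 0, 0, 0]
  ]
}}

```text
time: 15.15
tool_pos: [0.5343, 0.2422, 0.2918]
orientation: [[-0.084, 0.996, -0.0], [0.996, 0.084, -0.0], [0.0, -0.0, -1.0]]
wrist_force: [-0.0, 0.2, 1.1]
finger_gap: 0.0004
gripper_force: 0.1
```

```bash
python3 - <<'E'
from go import *
st()
S=r.grab_frame('scene');T=r.grab_frame('top')
a=cv2.resize(S['image'][80:260,310:490,::-1],None,fx=2.2,fy=2.2,interpolation=cv2.INTER_CUBIC)
b=cv2.resize(T['image'][130:310,180:360,::-1],None,fx=2.2,fy=2.2,interpolation=cv2.INTER_CUBIC)
cv2.imwrite('pics/c4.png',np.hstack([a,b]))
E
```

```text
t 15.15 tcp [0.5343 0.2422 0.2918] F [-0.   0.2  1.1] gap 0.0004 gf 0.1 J [0.23 0.43 1.25 0.   1.45 0.14]
```

View pics/c4.png

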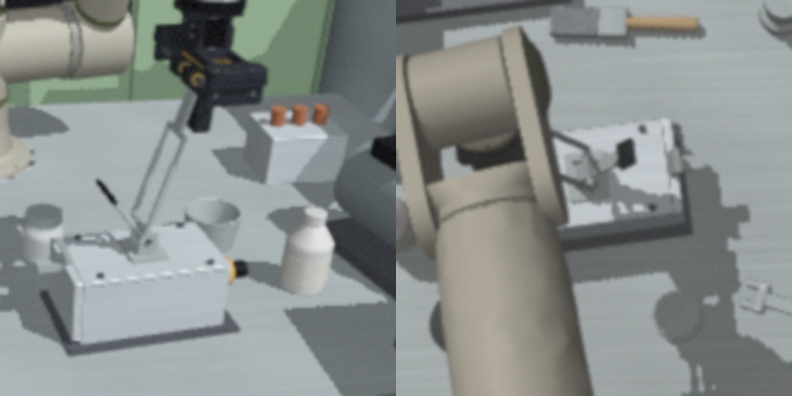

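{"fn": "send_rows", "kwargs": {
  "targets": [
    [-8, 0, -3, 0, 0, 0],
    [-16, 0, -5, 0, 0, 0],
    [-24, 0, -7, 0, 0, 0],
    [-32, 0, -8, 0, 0, 0],
    [-40, 0, -8, 0, 0, 0],
    [-48, 0, -8, 0, 0, 0],
    [-54, 0, -8, 0, 0, 0],
    [-60, 0, -8, 0, 0, 0],
    [-66, 0, -8, 0, 0, 0],
    [-72, 0, -8, 0, 0, 0]
  ]
}}

```text
time: 16.25
tool_pos: [0.5403, 0.1707, 0.2997]
orientation: [[-0.084, 0.996, -0.0], [0.996, 0.084, 0.0], [0.0, -0.0, -1.0]]
wrist_force: [-0.3, 1.0, -0.1]
finger_gap: 0.0003
gripper_force: 0.0
```

{"fn": "send_rows", "kwargs": {
  "targets": [
    [-5, 0, 0, 0, 0, 0],
    [-10, 0, 0, 0, 0, 0],
    [-15, 0, 0, 0, 0, 0],
    [-15, 0, 0, 0, 0, 0],
    [-15, 0, 0, 0, 0, 0],
    [-15, 0, 0, 0, 0, 0]
  ]
}}

```text
time: 16.85
tool_pos: [0.5415, 0.1564, 0.2997]
orientation: [[-0.084, 0.996, -0.0], [0.996, 0.084, 0.0], [0.0, -0.0, -1.0]]
wrist_force: [-0.9, -0.2, -0.6]
finger_gap: 0.0002
gripper_force: 0.0
```

```bash
python3 - <<'E'
from go import *
st()
S=r.grab_frame('scene')
a=cv2.resize(S['image'][110:250,300:460,::-1],None,fx=4.2,fy=4.2,interpolation=cv2.INTER_CUBIC)
cv2.imwrite('pics/c5.png',a)
for c in('scene','top'):
  for n in('lever','lever_pad','loop','loop_tab'): print(c,n,[(d['extent'],round(d['conf'],2)) for d in r.look_for(c,n)[:2]])
E
```

```text
t 16.85 tcp [0.5415 0.1564 0.2997] F [-0.9 -0.2 -0.6] gap 0.0002 gf 0.0 J [ 0.07  0.38  1.31  0.    1.45 -0.01]
scene lever [([312.4, 165.8, 65.6, 39.8], 0.6)]
scene lever_pad [([312.4, 163.6, 64.3, 42.6], 0.85), ([336.9, 261.4, 78.5, 18.4], 0.44)]
scene loop []
scene loop_tab [([313.1, 189.7, 33.0, 17.6], 0.7)]
top lever [([250.0, 187.4, 37.7, 27.0], 0.87), ([305.1, 183.5, 15.2, 46.3], 0.26)]
top lever_pad [([249.9, 187.1, 41.4, 29.4], 0.93)]
top loop [([253.2, 189.4, 15.9, 29.4], 0.54)]
top loop_tab [([162.4, 220.0, 27.8, 23.8], 0.74)]
```

View pics/c5.png

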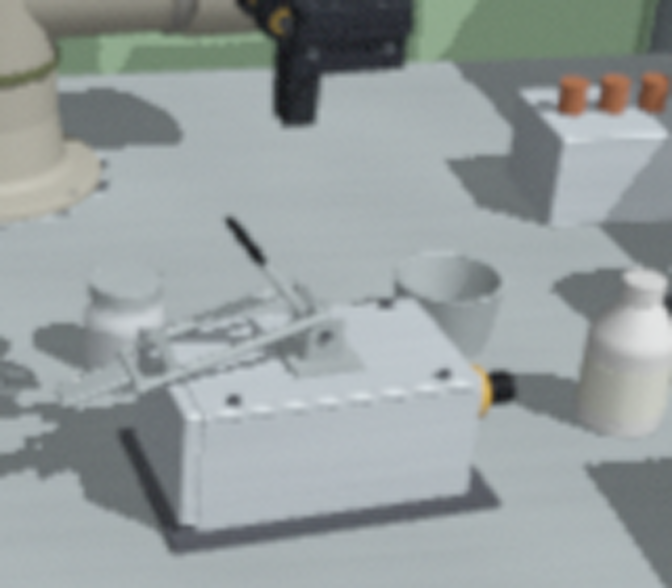

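```bash
python3 - <<'E'
from go import *
a=YAW-np.pi/2
for q in((-.12,.30),(-.12,.20),(-.095,.20),(-.04,.2)): print(plan(ch(q[0],0,q[1]),a))
E
```

```text
[-93.1, -0.3, -0.3, 0.0, -0.0, -0.0]
[-93.1, -0.3, 99.7, 0.0, -0.0, -0.0]
[-68.1, -0.3, 99.7, 0.0, -0.0, -0.0]
[-13.1, -0.3, 99.7, 0.0, -0.0, -0.0]
```

{"fn": "send_rows", "kwargs": {
  "targets": [
    [-45, 0, 0, 0, 0, 0],
    [-93, 0, 0, 0, 0, 0],
    [-93, 0, 0, 0, 0, 0],
    [-93, 0, 40, 0, 0, 0],
    [-93, 0, 80, 0, 0, 0],
    [-93, 0, 100, 0, 0, 0],
    [-93, 0, 100, 0, 0, 0],
    [-80, 0, 100, 0, 0, 0],
    [-68, 0, 100, 0, 0, 0],
    [-68, 0, 100, 0, 0, 0]
  ]
}}

```text
time: 18.3
tool_pos: [0.5474, 0.0904, 0.2011]
orientation: [[-0.086, 0.996, 0.002], [0.996, 0.086, 0.0], [0.0, 0.002, -1.0]]
wrist_force: [0.1, -0.3, -1.2]
finger_gap: 0.0006
gripper_force: 0.0
```

{"fn": "send_rows", "kwargs": {
  "targets": [
    [8, 0, 0, 0, 0, 0],
    [16, 0, 0, 0, 0, 0],
    [24, 0, 0, 0, 0, 0],
    [32, 0, 0, 0, 0, 0],
    [40, 0, 0, 0, 0, 0],
    [48, 0, 0, 0, 0, 0],
    [55, 0, 0, 0, 0, 0],
    [62, 0, -10, 0, 0, 0],
    [70, 0, -20, 0, 0, 0],
    [80, 0, -34, 0, 0, 0]
  ]
}}

```text
time: 19.3
tool_pos: [0.5403, 0.1687, 0.2344]
orientation: [[-0.084, 0.996, -0.001], [0.996, 0.084, -0.0], [0.0, -0.001, -1.0]]
wrist_force: [0.4, -1.8, -0.2]
finger_gap: 0.0001
gripper_force: 0.6
```

{"fn": "send_rows", "kwargs": {
  "targets": [
    [10, 0, 0, 0, 0, 0],
    [20, 0, 2, 0, 0, 0],
    [31, 0, 4, 0, 0, 0],
    [40, 0, 8, 0, 0, 0],
    [48, 0, 11, 0, 0, 0],
    [54, 0, 15, 0, 0, 0],
    [62, 0, 22, 0, 0, 0],
    [68, 0, 28, 0, 0, 0],
    [73, 0, 32, 0, 0, 0],
    [73, 0, 32, 0, 0, 0]
  ]
}}

```text
time: 20.3
tool_pos: [0.5342, 0.2415, 0.2008]
orientation: [[-0.084, 0.996, -0.001], [0.996, 0.084, 0.0], [0.0, -0.001, -1.0]]
wrist_force: [0.6, -0.0, -0.1]
finger_gap: 0.0003
gripper_force: 0.0
```

```bash
python3 - <<'E'
from go import *
st()
S=r.grab_frame('scene')
a=cv2.resize(S['image'][110:250,300:460,::-1],None,fx=4.2,fy=4.2,interpolation=cv2.INTER_CUBIC)
cv2.imwrite('pics/c6.png',a)
E
```

```text
t 20.3 tcp [0.5342 0.2415 0.2008] F [ 0.6 -0.  -0.1] gap 0.0003 gf 0.0 J [0.22 0.5  1.39 0.   1.25 0.14]
```

{"fn": "send_rows", "kwargs": {
  "targets": [
    [3, 0, 5, 0, 0, 0],
    [6, 0, 10, 0, 0, 0],
    [9, 0, 14, 0, 0, 0],
    [11, 0, 18, 0, 0, 0],
    [13, 0, 22, 0, 0, 0]
  ]
}}

```text
time: 20.85
tool_pos: [0.5332, 0.254, 0.1791]
orientation: [[-0.084, 0.996, -0.0], [0.996, 0.084, -0.0], [0.0, -0.0, -1.0]]
wrist_force: [-0.1, -0.3, -0.5]
finger_gap: 0.0
gripper_force: 0.0
```

```bash
python3 - <<'E'
from go import *
st()
for c in('scene','top'):
  f=r.grab_frame(c)
  for n in('lever','lever_pad'): print(c,n,[(d['extent'],round(d['conf'],2)) for d in r.look_for(c,n)[:2]])
  for t in(.9,.6,.3,0): print(t,proj(f,ch(.089*np.cos(t),0,.124+.089*np.sin(t))).round(0))
E
```

```text
t 20.85 tcp [0.5332 0.254  0.1791] F [-0.1 -0.3 -0.5] gap 0.0 gf 0.0 J [0.25 0.53 1.41 0.   1.21 0.16]
scene lever [([319.4, 174.4, 89.8, 31.0], 0.69)]
scene lever_pad [([320.4, 176.5, 93.4, 27.2], 0.86)]
0.9 [[395. 163.]]
0.6 [[400. 168.]]
0.3 [[403. 175.]]
0 [[403. 183.]]
top lever [([295.1, 262.4, 23.4, 26.5], 0.16)]
top lever_pad [([251.4, 195.1, 77.6, 25.2], 0.74), ([420.1, 236.7, 36.1, 24.1], 0.33)]
0.9 [[241. 206.]]
0.6 [[235. 208.]]
0.3 [[232. 210.]]
0 [[233. 212.]]
```

{"fn": "send_rows", "kwargs": {
  "targets": [
    [0, 0, 5, 0, 0, 0],
    [0, 0, 9, 0, 0, 0],
    [0, 0, 13, 0, 0, 0],
    [0, 0, 17, 0, 0, 0],
    [0, 0, 20, 0, 0, 0],
    [0, 0, 22, 0, 0, 0]
  ]
}}

```text
time: 21.75
tool_pos: [0.5333, 0.2538, 0.1574]
orientation: [[-0.084, 0.996, -0.0], [0.996, 0.084, -0.0], [-0.0, -0.0, -1.0]]
wrist_force: [0.2, 0.0, -0.9]
finger_gap: 0.0005
gripper_force: 0.0
```

{"fn": "send_rows", "kwargs": {
  "targets": [
    [0, 0, 2, 0, 0, 0],
    [0, 0, 4, 0, 0, 0],
    [0, 0, 6, 0, 0, 0],
    [0, 0, 6, 0, 0, 0]
  ]
}}

```text
time: 22.15
tool_pos: [0.5336, 0.254, 0.1558]
orientation: [[-0.084, 0.996, 0.003], [0.996, 0.084, 0.0], [0.0, 0.003, -1.0]]
wrist_force: [-12.7, -4.6, 27.9]
finger_gap: 0.0007
gripper_force: 14.8
```

{"fn": "send_rows", "kwargs": {
  "targets": [
    [0, 0, -15, 0, 0, 0],
    [0, 0, -50, 0, 0, 0],
    [0, 0, -100, 0, 0, 0],
    [0, 0, -150, 0, 0, 0],
    [0, -45, -180, 0, 0, 0],
    [0, -90, -180, 0, 0, 0],
    [0, -135, -180, 0, 0, 0],
    [0, -180, -180, 0, 0, 0],
    [0, -180, -180, 0, 0, 0],
    [0, -180, -180, 0, 0, 0]
  ]
}}

```text
time: 23.15
tool_pos: [0.3538, 0.2388, 0.3323]
orientation: [[-0.084, 0.996, 0.002], [0.996, 0.084, 0.001], [0.0, 0.002, -1.0]]
wrist_force: [0.5, 0.1, 1.0]
finger_gap: 0.0002
gripper_force: 0.0
```

```bash
python3 - <<'E'
from go import *
st()
S=r.grab_frame('scene');T=r.grab_frame('top')
a=cv2.resize(S['image'][120:250,300:430,::-1],None,fx=3,fy=3,interpolation=cv2.INTER_CUBIC)
b=cv2.resize(T['image'][140:270,210:340,::-1],None,fx=3,fy=3,interpolation=cv2.INTER_CUBIC)
cv2.imwrite('pics/c7.png',np.hstack([a,b]))
E
```

```text
t 23.15 tcp [0.3538 0.2388 0.3323] F [0.5 0.1 1. ] gap 0.0002 gf 0.0 J [ 0.32  0.05  1.64 -0.    1.45  0.23]
```

View pics/c7.png

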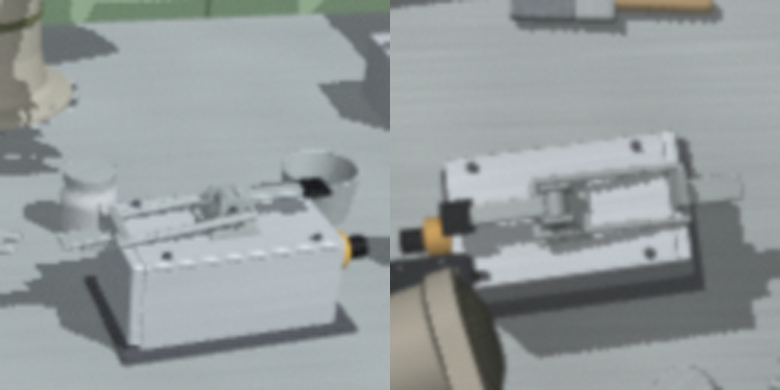

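```bash
python3 - <<'E'
from go import *
S=r.grab_frame('scene');T=r.grab_frame('top')
for f in(S,T):
  for n,(bx,bz) in dict(seat=(-.112,.104),top=(-.115,.13)).items():
    p=np.array([.02,.121]);d=np.array([bx,bz])-p;d/=np.linalg.norm(d);e=p+d*.183
    print(n,'bar ends',proj(f,[ch(bx,-.028,bz),ch(bx,.028,bz)]).round(1).tolist(),'tabend',proj(f,[ch(e[0],-.012,e[1]),ch(e[0],.012,e[1])]).round(1).tolist(),'pix')
E
```

```text
seat bar ends [[339.1, 201.1], [334.2, 191.2]] tabend [[320.6, 202.0], [318.7, 197.6]] pix
top bar ends [[338.4, 193.2], [333.4, 183.5]] tabend [[320.3, 191.1], [318.5, 186.9]] pix
seat bar ends [[306.9, 195.3], [309.1, 215.4]] tabend [[325.7, 199.5], [326.7, 208.0]] pix
top bar ends [[307.6, 193.0], [309.9, 213.5]] tabend [[326.1, 196.6], [327.1, 205.3]] pix
```

```bash
python3 -c "
from station import r
print(r.sign_off())"
```

```text
the job is handed in; nothing more can be done
None
```

The job is handed in: the longer canister lies flat in the tray, the tray is fully home, the loop's bar sits behind the keeper, and the lever is down flat and stayed there after the arm backed off (about 23 s of the 72 s used).

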